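# Stand a painted sample in the test stand and hold the colour meter on its spot

## Task

Take the blue sample panel out of the drying rack and stand it on edge in the slot of the metal test stand, bottom fully down on the slot floor, centred along the slot, with its marked face away from the stand's tall backrest, and let go of it. Then pick up the colour meter and finish holding it in the air, level and square to the panel, with its nose on the centre of the marked spot, pressed gently so that the spring nose is pushed in about half way; do not put it down or let go, the job ends while the gripper holds it there. Leave the other panels and everything else on the table where they are.

Things in the scene. Friction and masses are not known exactly. Their poses are not given: they have to be found in the camera images.
- blue_panel: Blue board, 12 mm thick (own x), 100 mm wide (y), 140 mm tall (z), about 0.14 kg, loose, upright in one slot of the drying rack. Origin: centre of its bottom edge. Own +x is the normal of the face with the round test mark; at the start it looks away from the robot, within 15 degrees of world +x. Grip it by its top edge, across the 12 mm.
- spot (a point): Centre of the round test mark on the blue panel's +x face: a white disc 36 mm across with a black ring of 26 mm and a black dot in the middle. It lies 95 mm above the panel's bottom edge, on its centre line, 6 mm in front of the panel's origin. Its axes are the panel's.
- test_stand: Test stand, black base and aluminium walls, fixed. Origin: centre of the slot, at table height; z up; own +x within 20 degrees of world +x. On the -x side of the slot is the tall backrest (10 mm thick, top 95 mm above the table), on the +x side a lip (8 mm thick, top 52 mm). Base from x = -85 to +25 mm, 130 mm wide. The marked face goes to +x.
- slot (a point): Centre of the test stand's slot floor, 12 mm above the table. Axes are the stand's: the slot runs along y (120 mm long, open at both ends) and is 16 mm wide in x.
- meter: Colour meter, loose, upright on the table, 0.26 kg. Origin: centre of its underside. Foot 56 x 54 x 12 mm, then a grey body 36 mm (own x) by 30 mm (own y) up to 125 mm. An orange barrel (24 mm diameter, axis 65 mm up) points to own -x, ending 45 mm from the body's axis. Own -x is within 30 degrees of world -x at the start. Grip across the 30 mm, about 100 mm up.
- nose_tip (a point): Centre of the flat end of the meter's steel nose (16 mm diameter). With the nose out it lies 60 mm from the body's axis towards the meter's own -x, 65 mm above the underside; it moves with the nose. Its axes are the meter's.
- nose (a joint): How far the spring nose is pushed into the barrel: 0 fully out, 0.010 m fully in. It takes 0.8 N to start and 4.8 N when fully in (400 N/m); about 2.8 N at half way.
- drying_rack: Wooden drying rack, fixed. Origin: centre of its underside. Slots run along own y, 130 mm long, at own x = -52, 0 and +52 mm, each 16 mm wide, floor 12 mm and slot walls (10 mm thick) up to 52 mm above the table. Holds the three panels in any order.
- red_panel: Red panel of the same size, in the drying rack, origin at the centre of its bottom edge; leave it.
- yellow_panel: Yellow panel of the same size, in the drying rack, origin at the centre of its bottom edge; leave it.
- brush_jar: Steel jar of paint brushes, 84 mm diameter, 100 mm tall, brushes up to about 220 mm; origin at the centre of its underside; leave it.
- varnish: Amber bottle, 54 mm diameter, 130 mm tall; origin at the centre of its underside; leave it.
- green_pot: Green paint pot with white cap, 60 mm diameter, 60 mm tall; origin at the centre of its underside; leave it.
- orange_pot: Orange paint pot with white cap, 60 mm diameter, 60 mm tall; origin at the centre of its underside; leave it.
- flat_brush: Flat brush with blue handle lying on the table, 175 mm long along own x (from -100 to +75 mm of its origin), 28 mm wide, 10 mm high; leave it.
Not all that is in view belongs to the job. Of the things shaped like the blue_panel, the blue one is meant.

How it is judged (in metres and radians):
On the way, in this order (a step that is already met when the one before it is completed fails the run):
1. the blue panel stands on edge, fully down in the test stand's slot, marked face away from the backrest, released (x of blue_panel in the frame of test_stand between -0.006 and 0.006 m and y of blue_panel in the frame of test_stand between -0.02 and 0.02 m and z of blue_panel in the frame of test_stand between 0.0095 and 0.0155 m and angle between blue_panel's own z axis and vertical below 0.12 rad and x of spot in the frame of test_stand above 0 m and contact force between blue_panel and the fingers below 0.05 N), for 0.2 s.
2. the meter is picked up off the table (height (world z) of meter above 0.02 m and contact force between meter and the fingers above 1 N), for 0.2 s.
At the end, for the whole second after the job is handed in: Blue panel seated in the slot (6 mm across, 20 mm along, 3 mm deep, lean < 7 deg), mark outwards, released. Meter held > 20 mm up, touching neither stand nor table, upright within 5.7 deg, square within 7.4 deg, nose within 7 mm of the spot centre, pushed in 2 to 8 mm (0.8 to 6 N), all still (all of step 1 and all of step 2 and angle between meter's own z axis and vertical below 0.1 rad and angle between the x axis of meter and the x axis of blue_panel, either way round below 0.13 rad and distance between nose_tip and spot below 0.007 m and value of joint nose between 0.002 and 0.008 m and contact force between meter and blue_panel between 0.8 and 6 N and contact force between meter and test_stand below 0.1 N and linear speed of each of meter, blue_panel below 0.02 m/s); the arm keeps its last pose, push and grip.
It fails at once if another panel or anything else on the table is moved (panels 20 mm, the rest 30 mm) (distance of any of red_panel, yellow_panel from where it was at the start of the episode above 0.02 m or distance of any of brush_jar, varnish, green_pot, orange_pot, flat_brush from where it was at the start of the episode above 0.03 m).
It fails at once if the meter is pressed hard on the panel (over 15 N) (contact force between meter and blue_panel above 15 N).
It also fails if it takes over 72 s, if anything falls off the work surface, if the arm or the gripper's body presses on something with over 40 N, if the wrist force passes 120 N, or if a joint passes its speed limit or range.

## Robot

A 6-joint arm with a two-finger parallel gripper is mounted at the origin on the work surface. World frame = base frame: x ahead of the robot, y to its left, z up, the work surface at z = 0. Lengths are in mm, angles in rad, forces in N, time in s.
With the tool pointing down it reaches from about 350 to 775 mm from the base axis. Payload 7.3 kg.
Tool frame: the origin (TCP) lies on the centre line of the jaws, within the pads' length; the fingertips stand 22 mm ahead of it and the grasp point (between the pads) lies 3 mm ahead of it; z points along the fingers, y is the direction in which the jaws open and shut (so a half turn about z gives the same grasp; the last joint's range is limited). The gripper opens to 92 mm and grips with 3 to 60 N. Pads are 19 mm wide; open, the fingers measure 130 mm over their backs; the gripper's body (75 mm by 190 mm) begins 47 mm behind the grasp point.
Start: joints at [1.116, 0.342, 1.524, -0, 1.275, -0.146], TCP at [159.54, 500.19, 248.741] pointing down, gripper open.
Joint ranges: [-2.53, 2.53], [-0.77, 2.02], [0.04, 2.7], [-1, 4.14], [0.28, 2.66], [-3.11, 3.11]. Speed limits (rad/s): [2.57, 2.57, 3.14, 3.14, 3.14, 3.14].

## Interface

Orientations are given as [roll, pitch, yaw] about the fixed x, y, z axes, in that order (R = Rz(yaw) Ry(pitch) Rx(roll)).
In Python, from plant import get_obs, capture, bot, spot_in gives the robot as it stands.
- The arm moves only by the shell command python3 -m handwheel 'ROWS' [OPENING]. ROWS is JSON, a list of rows, each a list of 2 entries, a list of its own where there are three numbers: the shift along the world's x, y, z in mm, then the turn, a rotation vector about the world's x, y, z in rad. In form: [[[x, y, z], [wx, wy, wz]], ...]. A call has 1 to 12 rows; each row shifts and turns the commanded pose from where the row before left it; what a row does not reach is not made up. A row lasts 1/8 s, in which the tool goes at most 62.5 mm and 10.7 degrees, less where a joint would pass 70% of its speed; a pose out of reach is approached as far as the arm can. A call is refused whole if a number of a shift passes 62.5 or a number of a turn 0.188, either way. A call with a gripper value outside its range is refused whole. OPENING is the closure, from 0 (fully open) to 1 (shut), set as the call begins (- or left out, the last holds). The fingers move at their own pace and stop on an object; the grip force is fixed at half the most. Time passes only in rows, so rows that do not move let the fingers close. It gives the time, the measured TCP pose, the force and the opening at its end, in the units of the state.
- get_obs(): the state, without advancing time (a new reading comes with each control period).
- capture(name): name is "scene" or "top" or "wrist"; returns a dict with "img" (420x560x3 uint8, red, green, blue), "fx", "fy", "cx", "cy" (pixels), "cam_to_world" (4x4, takes a point from camera to world coordinates). Camera axes: x right, y up, looking along -z (the intrinsics and any distortion apply to the point x, -y, -z); pixel columns grow to the right and rows downward; lengths in mm; the calibration is good to about 2 mm. A picture is of the moment at which its call begins. There is no depth.
- bot.close_job(): hands the job in, once; it reports no verdict.
Trained networks look in the newest picture that a camera, given by its name, has taken for a name from the list of things; names that differ only in an ending like _2 or _b are one class to them, and where a whole thing is asked for, a point or a joint stands for the part that bears it (a point fixed in the world has none). Each returns a list of dicts, best first, with "score" (0 to 1); they miss things now and then, are a little off and sometimes report something else, mostly with a low value. They report only what shows in the picture. A call takes as long as a camera call. They do not tell look-alikes from the thing itself.
- spot_in(thing, camera): "xyz" ([x, y, z] in mm, in the coordinates of the camera as it stood for that picture, good to about 4 mm: the middle of the surface that is visible of it).
The state is a dict: "time": time; "joint_positions": joint angles; "dq": joint speeds; "tau": joint torques, N m; "tool_pos": TCP position; "tcp_rot": TCP orientation; "contact_force": force on the tool from outside, world axes, zero at the start; "moment": the same for the moment, N m; "grip_width": finger opening in mm.
Only numpy, scipy, OpenCV 4.12 (cv2) and the standard library are available. Lean on these libraries where they do the work, as an engineer would, in place of code of your own. Each camera call takes 0.05 s, during which the arm holds its last target. There are 200 camera calls.

## Working session

There is one attempt and no reset: what is moved stays moved. The work goes in short steps, Python scripts to look and compute and a shell command to move; the robot and the scene stay as the last step left them, time stands still between calls to the robot, and variables do not carry over. Pictures are saved under pics/ and viewed, about 8 in all and at most 12, crops included, and the job is handed in when it is done.

```bash
ls; mkdir -p pics; cat > h.py <<'E'
import numpy as np, cv2
from plant import get_obs, capture, bot, spot_in
def save(c,name,crop=None,scale=1):
    im=c["img"][:,:,::-1]
    if crop: im=im[crop[1]:crop[3],crop[0]:crop[2]]
    if scale!=1: im=cv2.resize(im,None,fx=scale,fy=scale,interpolation=cv2.INTER_CUBIC)
    cv2.imwrite(f"pics/{name}.png",im)
def px(c,P):
    M=np.linalg.inv(c["cam_to_world"]); p=M[:3,:3]@np.array(P,float)+M[:3,3]
    return np.array([c["fx"]*p[0]/-p[2]+c["cx"], c["fy"]*-p[1]/-p[2]+c["cy"]])
def onz(c,u,v,z):
    M=np.array(c["cam_to_world"]); d=M[:3,:3]@np.array([(u-c["cx"])/c["fx"],-(v-c["cy"])/c["fy"],-1])
    return M[:3,3]+d*(z-M[2,3])/d[2]
def w(c,xyz):
    M=np.array(c["cam_to_world"]); return M[:3,:3]@np.array(xyz)+M[:3,3]
E
python3 - <<'E'
from h import *
np.set_printoptions(precision=1,suppress=True)
print(get_obs())
for n in ["scene","top"]:
    c=capture(n); save(c,n,None,1.4); np.save(n+".npy",c,allow_pickle=True)
    print(n,{k:c[k] for k in c if k!="img"})
    for t in ["blue_panel","spot","test_stand","meter","nose","drying_rack","red_panel","yellow_panel","brush_jar","varnish"]:
        for r in spot_in(t,n)[:2]: 
            P=w(c,r["xyz"]); print(t,round(r["score"],2),P,px(c,P))
E
```

```text
pics
{'time': 0.0, 'joint_positions': array([ 1.1,  0.3,  1.5, -0. ,  1.3, -0.1]), 'dq': array([-0.,  0.,  0.,  0.,  0., -0.]), 'tau': array([  0. , -43.1, -24.4,   0.1,   0.1,  -0. ]), 'tool_pos': array([159.4, 499.8, 248. ]), 'tcp_rot': array([-3.1, -0. ,  2.8]), 'contact_force': array([ 0.3, -0.8, -0.8]), 'moment': array([-0., -0., -0.]), 'grip_width': 91.6708376469722}
scene {'fx': 402.63077065915456, 'fy': 402.63077065915456, 'cx': 284.69793246538745, 'cy': 214.8189150860578, 'cam_to_world': array([[   0.8,   -0.4,    0.4, 1103.8],
       [   0.6,    0.6,   -0.6, -709. ],
       [  -0. ,    0.7,    0.7,  897.3],
       [   0. ,    0. ,    0. ,    1. ]])}
blue_panel 0.81 [616.4 144.5  79.7] [322.1 190.8]
blue_panel 0.69 [537.9 289.8 108.2] [326.1 153.4]
spot 0.95 [475.  113.8  80.9] [280.4 179. ]
spot 0.93 [536.8 286.6 108.9] [325.3 153.6]
test_stand 0.87 [509.7 -54.3  34.1] [256.7 222.8]
meter 0.76 [ 540.7 -335.8   60.4] [196.2 282.4]
drying_rack 0.8 [490.1 244.5  40.2] [306.3 171. ]
red_panel 0.67 [486.4 272.7 107.9] [310.7 150.8]
yellow_panel 0.75 [431.5 277.7 111.5] [298.4 14
[... 275 characters left out ...]
 -1. ,    0. ,   -0. ,  -44.7],
       [  -0. ,    0.1,    1. , 1278.2],
       [   0. ,    0. ,    0. ,    1. ]])}
blue_panel 0.89 [529.6 297.8 150.9] [143.5 220.5]
blue_panel 0.8 [609.  145.  137.5] [206.  191.1]
spot 0.75 [457.6 122.3 127.3] [213.5 250.5]
spot 0.75 [610.4 146.8 142.7] [205.  190.3]
test_stand 0.67 [486.2 -25.6  11.9] [272.2 241.3]
meter 0.96 [ 522.3 -314.5   72.8] [379.7 229.4]
drying_rack 0.83 [471.8 286.8  15.5] [160.9 244.3]
red_panel 0.84 [480.1 278.1 149.9] [150.5 240.3]
yellow_panel 0.73 [432.9 281.  152.2] [148.2 259.2]
brush_jar 0.71 [621.  455.3 128.3] [ 87.2 184.8]
brush_jar 0.17 [486.2 -30.5  11.7] [273.9 241.3]
varnish 0.55 [ 674.8 -330.9   87.2] [386.8 172.5]
```

View pics/scene.png

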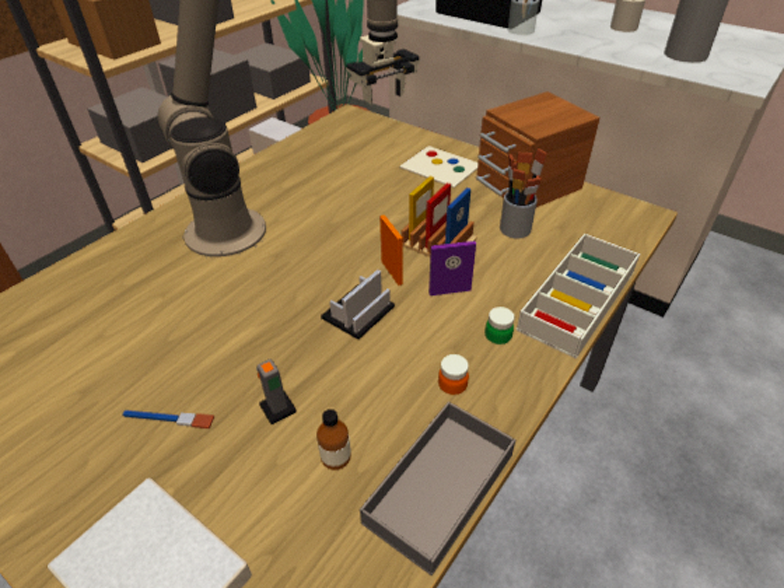

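View pics/top.png

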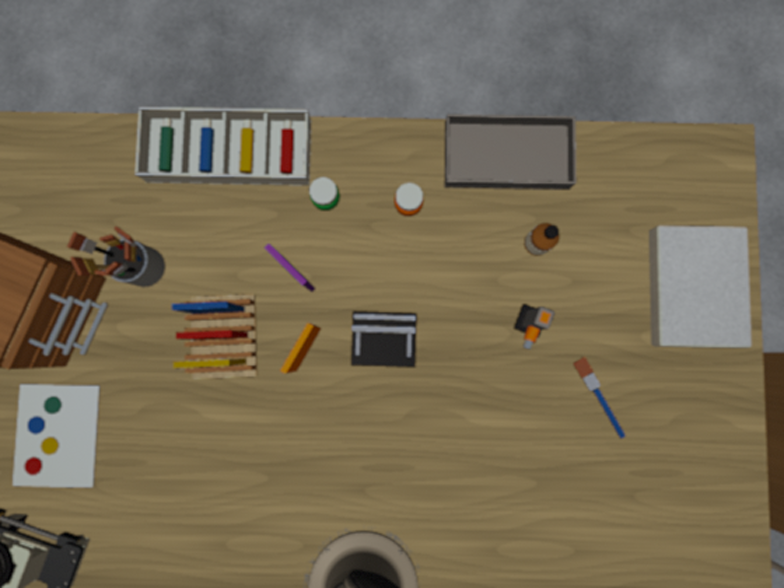

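Look-alikes (pixels in the 1.4x top view): purple panel (290,268), orange panel (300,348), red (210,335) and yellow (208,364) in the rack. The blue one is in the rack's far slot at (207,307). The stand is at (384,338), the meter at (533,325). Next I'll work out the geometry and make one close crop.

```bash
python3 - <<'E'
from h import *
np.set_printoptions(precision=3,suppress=True)
o=get_obs(); print(o["tcp_rot"],o["joint_positions"])
c=np.load("top.npy",allow_pickle=True).item()
hsv=cv2.cvtColor(c["img"],cv2.COLOR_RGB2HSV)
m=((hsv[...,0]>100)&(hsv[...,0]<125)&(hsv[...,1]>120)).astype(np.uint8)
m[:, :115]=0; m[:,190:]=0; m[:200]=0; m[240:]=0
ys,xs=np.nonzero(m); r=cv2.minAreaRect(np.c_[xs,ys].astype(np.float32)); print(len(xs),r)
b=cv2.boxPoints(r); print(np.array([onz(c,*p,152) for p in b]))
s=np.load("scene.npy",allow_pickle=True).item()
a=s["img"][125:185,270:350]; t=c["img"][205:275,115:240]
a=cv2.resize(a,None,fx=6,fy=6,interpolation=2); t=cv2.resize(t,None,fx=6,fy=6,interpolation=2)
cv2.imwrite("pics/crop1.png",a[:,:,::-1])
E
```

```text
[ 3.142 -0.     2.833] [ 1.116  0.342  1.524  0.     1.275 -0.146]
264 ((147.5, 219.0), (6.0, 49.0), 90.0)
[[539.892 349.844 152.   ]
 [542.204 226.139 152.   ]
 [527.062 225.508 152.   ]
 [524.745 349.053 152.   ]]
```

View pics/crop1.png

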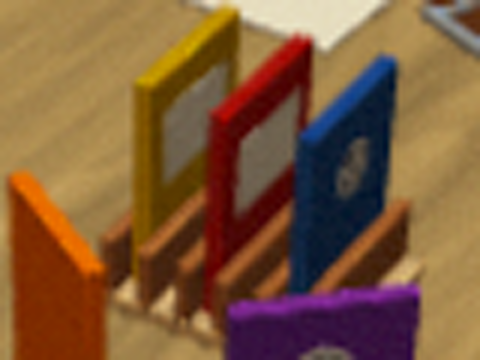

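The crop confirms it: the blue panel at crop pixel (345,170) has the ring mark on its far (+x) face and stands in the rack's outer slot.

```bash
python3 -m handwheel '[[[40,-20,40],[0,0,-0.15]],[[41,-23,40],[0,0,-0.18]],[[41,-23,22],[0,0,-0.18]],[[41,-24,0],[0,0,-0.18]],[[41,-24,0],[0,0,-0.18]],[[41,-24,0],[0,0,-0.18]],[[41,-24,0],[0,0,-0.18]],[[41,-24,0],[0,0,-0.03]],[[41,-24,0],[0,0,0]],[[0,0,0],[0,0,0]],[[0,0,0],[0,0,0]]]' 0.6
python3 - <<'E'
from h import *
np.set_printoptions(precision=3,suppress=True)
o=get_obs(); print(o["tool_pos"],o["tcp_rot"],o["grip_width"],o["joint_positions"])
c=capture("wrist"); np.save("wr1.npy",c,allow_pickle=True); save(c,"wr1")
print(c["cam_to_world"],c["fx"],c["cx"],c["cy"])
for t in ["blue_panel","drying_rack","spot"]:
    for r in spot_in(t,"wrist")[:2]:
        P=w(c,r["xyz"]); print(t,r["score"],P,px(c,P))
E
```

```text
time: 2.48
tool_pos: [527.2, 290.3, 350.5]
tcp_rot: [-3.141, -0.0, 1.573]
contact_force: [-0.4, -0.4, 0.6]
grip_width: 36.6
[527.229 290.341 350.512] [-3.141 -0.     1.573] 36.62938319035552 [0.376 0.441 1.096 0.    1.604 0.374]
[[  1.     -0.003  -0.    526.95 ]
 [  0.002   0.962   0.273 364.444]
 [ -0.001  -0.273   0.962 486.2  ]
 [  0.      0.      0.      1.   ]] 338.57549686705033 285.26136058281617 204.20947312550823
blue_panel 0.7 [533.183 303.628 155.032] [291.625 172.089]
blue_panel 0.66 [639.805 181.387  30.455] [363.389 240.327]
drying_rack 0.63 [504.013 304.388  50.563] [267.536 156.708]
spot 0.94 [489.938 113.247 128.449] [254.579 322.346]
spot 0.78 [533.974 306.822 152.36 ] [292.397 168.432]
```

View pics/wr1.png

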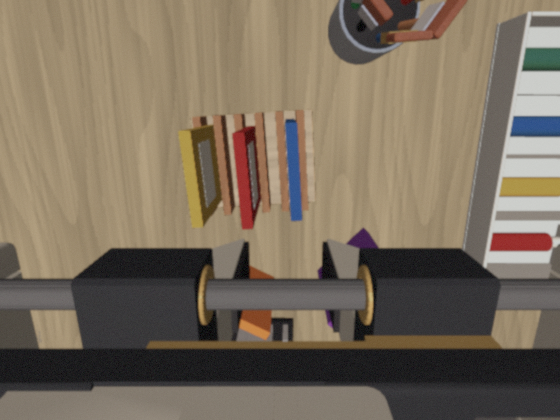

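The wrist view looks along +y, with +x to the right. The blue panel's top edge runs from about (290,121) to (297,220), and red is at (246,178).

```bash
python3 - <<'E'
from h import *
np.set_printoptions(precision=2,suppress=True)
c=np.load("wr1.npy",allow_pickle=True).item()
hsv=cv2.cvtColor(c["img"],cv2.COLOR_RGB2HSV)
m=((hsv[...,0]>100)&(hsv[...,0]<125)&(hsv[...,1]>120)).astype(np.uint8)
m[:, :275]=0; m[:,315:]=0; m[:110]=0; m[230:]=0
ys,xs=np.nonzero(m); r=cv2.minAreaRect(np.c_[xs,ys].astype(np.float32)); print(len(xs),r)
b=cv2.boxPoints(r); print(np.array([onz(c,*p,152) for p in b]))
for y in (122,140,160,180,200,218):
    x=np.nonzero(m[y])[0]; print(y,x.min(),x.max(),onz(c,x.min()-.5,y,152)[:2],onz(c,x.max()+.5,y,152)[:2], hsv[y,x,2])
E
```

```text
966 ((293.132568359375, 169.5193328857422), (99.54643249511719, 9.986178398132324), 86.98721313476562)
[[527.02 353.51 152.  ]
 [536.57 354.03 152.  ]
 [543.08 253.81 152.  ]
 [532.72 253.21 152.  ]]
122 286 294 [526.99 351.72] [535.63 351.74] [104 102 105 107 112 112 114 113 111]
140 287 296 [528.01 334.68] [537.75 334.71] [142 143 141 141 142 142 142 144 143 139]
160 288 297 [529.07 315.17] [538.96 315.19] [138 141 140 140 142 143 140 142 142 141]
180 290 298 [531.17 295.01] [540.22 295.04] [141 144 145 144 146 141 141 145 142]
200 291 299 [532.31 274.19] [541.51 274.21] [145 144 144 142 143 145 143 145 144]
218 292 300 [533.48 254.84] [542.82 254.86] [142 142 142 144 141 144 143 142 142]
```

```bash
python3 -m handwheel '[[[4,7,-40],[0,0,0.033]],[[4,6,-45],[0,0,0.033]],[[0,0,-45],[0,0,0]],[[0,0,-40],[0,0,0]],[[0,0,-25],[0,0,0]],[[0,0,-15],[0,0,0]],[[0,0,0],[0,0,0]],[[0,0,0],[0,0,0]]]' -
python3 -m handwheel '[[[0,0,0],[0,0,0]],[[0,0,0],[0,0,0]],[[0,0,0],[0,0,0]],[[0,0,0],[0,0,0]]]' 1
python3 -m handwheel '[[[0,0,10],[0,0,0]],[[0,0,30],[0,0,0]],[[0,0,45],[0,0,0]],[[0,0,45],[0,0,0]],[[0,0,40],[0,0,0]],[[0,0,10],[0,0,0]],[[0,0,0],[0,0,0]]]'
```

```text
time: 3.68
tool_pos: [536.1, 303.6, 142.1]
tcp_rot: [3.139, -0.001, 1.639]
contact_force: [-0.9, 0.4, 0.5]
grip_width: 36.8
time: 4.18
tool_pos: [535.6, 303.2, 141.1]
tcp_rot: [3.141, -0.0, 1.639]
contact_force: [-0.4, -1.1, 2.7]
grip_width: 11.5
time: 5.05
tool_pos: [535.4, 303.1, 320.2]
tcp_rot: [-3.141, 0.0, 1.639]
contact_force: [-1.2, -0.9, -2.1]
grip_width: 11.9
```

```bash
python3 -m handwheel '[[[-5,-40,5],[0,0,0]],[[-5,-52,5],[0,0,0]],[[-5,-52,0],[0,0,0]],[[-5,-52,0],[0,0,0]],[[-5,-52,0],[0,0,0]],[[-5,-52,0],[0,0,0]],[[-5,-52,0],[0,0,0]],[[0,-52,0],[0,0,0]],[[0,-40,0],[0,0,-0.03]],[[0,-19,0],[0,0,-0.035]],[[0,0,0],[0,0,0]],[[0,0,0],[0,0,0]]]'
python3 - <<'E'
from h import *
np.set_printoptions(precision=3,suppress=True)
o=get_obs(); print(o["tool_pos"],o["tcp_rot"],o["grip_width"])
c=capture("wrist"); np.save("wr2.npy",c,allow_pickle=True); save(c,"wr2",None,1.4)
print(c["cam_to_world"])
for r in spot_in("test_stand","wrist")[:2]:
        P=w(c,r["xyz"]); print(r["score"],P,px(c,P))
E
```

```text
time: 6.55
tool_pos: [500.5, -158.5, 330.2]
tcp_rot: [-3.141, -0.001, 1.575]
contact_force: [0.4, 0.8, -0.3]
grip_width: 11.6
[ 500.499 -158.49   330.181] [-3.141 -0.001  1.575] 11.615114400520504
[[  1.     -0.005  -0.001 500.032]
 [  0.005   0.962   0.272 -84.483]
 [ -0.001  -0.272   0.962 465.992]
 [  0.      0.      0.      1.   ]]
0.76 [486.397 -26.661  11.252] [274.829  60.321]
0.71 [ 497.775 -129.319  341.489] [279.105 228.064]
```

View pics/wr2.png

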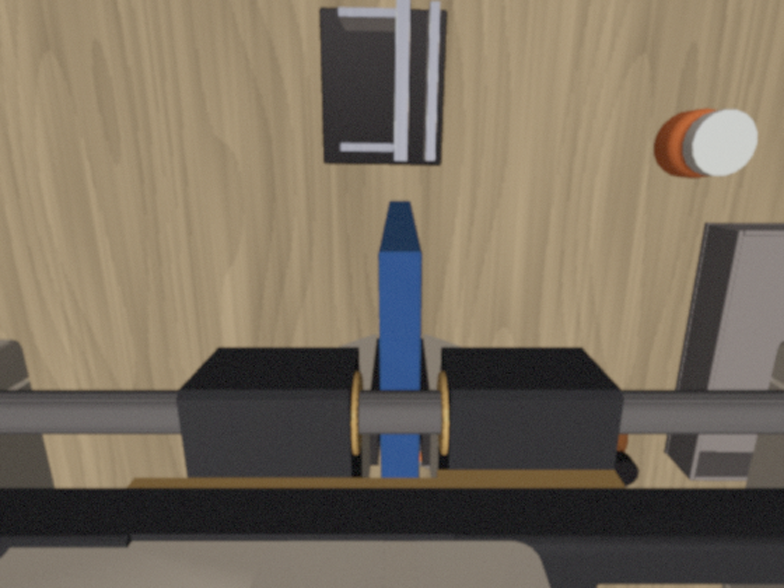

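The stand's black base spans scaled pixels (321,10) to (441,163). The backrest top runs near x=401 and its near end is at y≈161; the lip runs from (434.5,2) to (431.5,160).

```bash
python3 - <<'E'
from h import *
np.set_printoptions(precision=1,suppress=True)
c=np.load("wr2.npy",allow_pickle=True).item()
for n,u,v,z in [("back near",401,161,95),("back far(cut)",402.5,1,95),("lip near",431.5,160,52),("lip far",434.5,2,52),
 ("base nearL",325,163,12),("base nearR",441,164,12),("base farL",321,10,12),("base farR",447,11,12),("base nearR z0",441,164,0)]:
    print(n,onz(c,u/1.4,v/1.4,z))
g=cv2.cvtColor(c["img"],cv2.COLOR_RGB2GRAY)
for v in (10,20,30,40,60,70,90,100):
    r=g[v,215:330].astype(int); print(v,' '.join(map(str,r[50:105]))) if v in(20,90) else 0
    # subpixel edges of bright bands
    b=r>100
    e=[i+215 for i in range(1,len(b)) if b[i]!=b[i-1]]; print(v,e)
E
```

```text
back near [501. -91.  95.]
back far(cut) [501.4  16.6  95. ]
lip near [526.9 -90.8  52. ]
lip far [526.4  27.7  52. ]
base nearL [430.8 -94.6  12. ]
base nearR [538.4 -95.   12. ]
base farL [432.1  32.   12. ]
base farR [539.8  31.8  12. ]
base nearR z0 [539.4 -95.2   0. ]
10 [228, 241, 293, 306, 315, 320]
20 81 81 83 84 83 86 81 84 84 83 85 86 82 85 87 85 95 136 169 173 171 171 171 170 173 174 169 151 99 64 61 58 58 59 64 60 60 60 60 68 92 133 165 172 173 173 173 168 147 90 63 62 56 74 108
20 [229, 282, 293, 306, 314, 319]
30 [229, 282, 293, 306, 314, 319]
40 [229, 282, 293, 305, 314, 319]
60 [230, 282, 292, 305, 313, 318]
70 [230, 281, 292, 304, 313, 317]
90 52 50 46 50 47 48 53 49 48 50 50 45 52 51 47 74 129 170 178 176 173 176 177 177 176 161 123 71 49 45 50 52 45 49 47 48 51 66 87 136 172 178 175 178 177 164 132 83 49 47 70 103 134 143 144
90 [230, 281, 292, 304, 312, 316]
100 [231, 281, 292, 304, 312, 316]
```

```bash
python3 -m handwheel '[[[5,40,0],[0,0,-0.004]],[[5,47,0],[0,0,0]],[[4,40,0],[0,0,0]],[[0,0,-35],[0,0,0]],[[0,0,-40],[0,0,0]],[[0,0,-20],[0,0,0]],[[0,0,0],[0,0,0]],[[0,0,0],[0,0,0]]]'
python3 - <<'E'
from h import *
np.set_printoptions(precision=3,suppress=True)
o=get_obs(); print(o["tool_pos"],o["tcp_rot"],o["grip_width"],o["contact_force"])
c=capture("wrist"); np.save("wr3.npy",c,allow_pickle=True); save(c,"wr3",(215,90,355,260),3.4)
E
```

```text
time: 7.65
tool_pos: [515.1, -32.4, 236.9]
tcp_rot: [3.14, 0.0, 1.571]
contact_force: [-0.3, 0.0, -2.2]
grip_width: 12.0
[515.1   -32.393 236.937] [3.14  0.    1.571] 11.990960557895814 [-0.342  0.043 -2.17 ]
```

View pics/wr3.png

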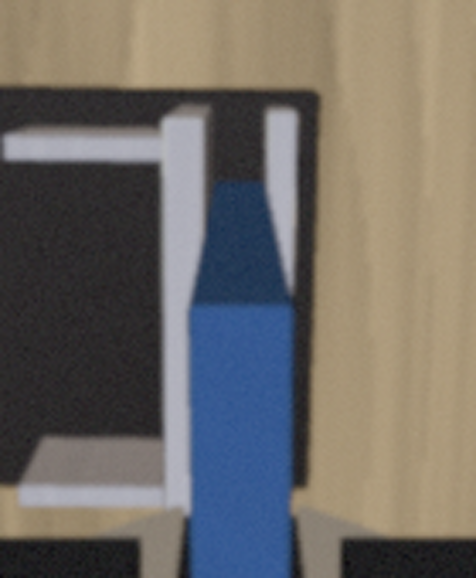

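The panel hangs above the slot. Its bottom edge (crop row 182) spans columns 214–264, the backrest's inner top edge is at column 204 and the lip's inner edge at 266.

```bash
python3 - <<'E'
from h import *
np.set_printoptions(precision=1,suppress=True)
c=np.load("wr3.npy",allow_pickle=True).item()
for n,u,v,z in [("back L",163,118,95),("back R",204,118,95),("lip L",266,110,52),("lip R",297,112,52),("lipR near",296,290,52),("pan botL",214,182,108),("pan botR",264,182,108),("pan topL",190,304,248),("pan topR",292,304,248)]:
    print(n,onz(c,u/3.4+215,v/3.4+90,z))
print(c["cam_to_world"][:3,3])
E
```

```text
back L [497.3  29.   95. ]
back R [507.  29.  95.]
lip L [522.6  29.1  52. ]
lip R [531.   28.6  52. ]
lipR near [531.4 -20.3  52. ]
pan botL [509.5  15.4 108. ]
pan botR [520.9  15.4 108. ]
pan topL [509.5  16.1 248. ]
pan topR [520.7  16.1 248. ]
[514.6  41.8 372.6]
```

```bash
python3 -m handwheel '[[[0,3,-20],[0,0,0]],[[0,0,-25],[0,0,0]],[[0,0,-20],[0,0,0]],[[0,0,-15],[0,0,0]],[[0,0,-8],[0,0,0]],[[0,0,-3],[0,0,0]],[[0,0,0],[0,0,0]],[[0,0,0],[0,0,0]]]'
```

```text
time: 8.7
tool_pos: [514.9, -29.9, 145.3]
tcp_rot: [3.14, 0.0, 1.57]
contact_force: [0.3, 0.3, -1.1]
grip_width: 12.2
```

```bash
python3 -m handwheel '[[[0,0,-2],[0,0,0]],[[0,0,-1],[0,0,0]],[[0,0,-1],[0,0,0]],[[0,0,0],[0,0,0]],[[0,0,0],[0,0,0]]]'
```

```text
time: 9.32
tool_pos: [514.6, -29.8, 141.1]
tcp_rot: [3.141, 0.0, 1.57]
contact_force: [-1.1, -0.4, 3.1]
grip_width: 12.0
```

```bash
python3 -m handwheel '[[[0,0,-0.5],[0,0,0]],[[0,0,0],[0,0,0]]]'
python3 -m handwheel '[[[0,0,0],[0,0,0]],[[0,0,0],[0,0,0]],[[0,0,0],[0,0,0]],[[0,0,20],[0,0,0]],[[0,0,45],[0,0,0]],[[0,0,45],[0,0,0]],[[0,0,45],[0,0,0]],[[0,-20,30],[0,0,0]],[[0,0,0],[0,0,0]],[[0,0,0],[0,0,0]]]' 0.6
python3 - <<'E'
from h import *
np.set_printoptions(precision=1,suppress=True)
o=get_obs(); print(o["tool_pos"],o["tcp_rot"],o["grip_width"])
c=capture("wrist"); np.save("wr4.npy",c,allow_pickle=True)
s=capture("scene"); np.save("sc4.npy",s,allow_pickle=True)
hsv=cv2.cvtColor(c["img"],cv2.COLOR_RGB2HSV)
m=((hsv[...,0]>100)&(hsv[...,0]<125)&(hsv[...,1]>120)).astype(np.uint8); m[:,:240]=0; m[:,330:]=0
ys,xs=np.nonzero(m); print(len(xs),xs.min(),xs.max(),ys.min(),ys.max())
for y in range(ys.min()+2,ys.max(),20):
    x=np.nonzero(m[y])[0]; print(y,onz(c,x.min()-.5,y,152),onz(c,x.max()+.5,y,152))
a=cv2.resize(c["img"][60:300,180:390],None,fx=1.9,fy=1.9,interpolation=2); b=cv2.resize(s["img"][170:270,220:310],(410,456),interpolation=2)
cv2.imwrite("pics/p4.png",np.hstack([a,b[:,:a.shape[1]]][:1]+[b])[:,:,::-1])
E
```

```text
time: 9.57
tool_pos: [514.7, -29.8, 141.1]
tcp_rot: [3.141, 0.0, 1.57]
contact_force: [-2.3, 0.9, 8.0]
grip_width: 11.9
time: 10.82
tool_pos: [514.1, -49.5, 324.1]
tcp_rot: [-3.14, -0.001, 1.57]
contact_force: [0.3, 0.2, -1.3]
grip_width: 36.5
[514.1 -49.5 324.1] [-3.1 -0.   1.6] 36.53661001235961
1258 241 326 114 274
116 [508.6  18.1 152. ] [519.2  18.1 152. ]
136 [508.5   0.8 152. ] [519.2   0.8 152. ]
156 [508.4 -17.1 152. ] [519.3 -17.1 152. ]
176 [508.3 -35.5 152. ] [519.4 -35.5 152. ]
196 [509.2 -54.6 152. ] [519.5 -54.6 152. ]
216 [509.1 -74.3 152. ] [519.6 -74.3 152. ]Traceback (most recent call last):
  File "<stdin>", line 10, in <module>
    return umr_minimum(a, axis, None, out, keepdims, initial, where)
ValueError: zero-size array to reduction operation minimum which has no identity
```

```bash
python3 -m handwheel '[[[0,-40,6],[0,0,0]],[[0,-50,0],[0,0,0]],[[0,-50,0],[0,0,0]],[[0,-50,0],[0,0,0]],[[0,-50,0],[0,0,0]],[[0,-45,0],[0,0,0]],[[0,-15,0],[0,0,0]],[[0,0,0],[0,0,0]],[[0,0,0],[0,0,0]]]' 0
python3 - <<'E'
from h import *
np.set_printoptions(precision=3,suppress=True)
o=get_obs(); print(o["tool_pos"],o["tcp_rot"],o["grip_width"],o["joint_positions"])
c=capture("wrist"); np.save("wr5.npy",c,allow_pickle=True)
for t in ["meter","nose_tip"]:
    for r in spot_in(t,"wrist")[:2]:
        P=w(c,r["xyz"]); print(t,r["score"],P,px(c,P))
s=np.load("sc4.npy",allow_pickle=True).item()
a=cv2.resize(c["img"][0:280,140:420],(460,460),interpolation=2); b=cv2.resize(s["img"][180:260,220:280],(340,460),interpolation=2)
cv2.imwrite("pics/p5.png",np.hstack([a,b])[:,:,::-1])
E
```

```text
time: 12.05
tool_pos: [514.9, -348.2, 331.2]
tcp_rot: [-3.141, -0.001, 1.571]
contact_force: [-1.0, -0.6, -0.5]
grip_width: 91.7
[ 514.885 -348.247  331.154] [-3.141 -0.001  1.571] 91.74353450175283 [-0.718  0.487  1.074  0.001  1.581 -0.719]
meter 0.66 [ 522.24  -315.522   70.8  ] [291.819 145.537]
nose_tip 0.75 [ 478.326 -303.911   70.519] [253.707 135.277]
```

View pics/p5.png

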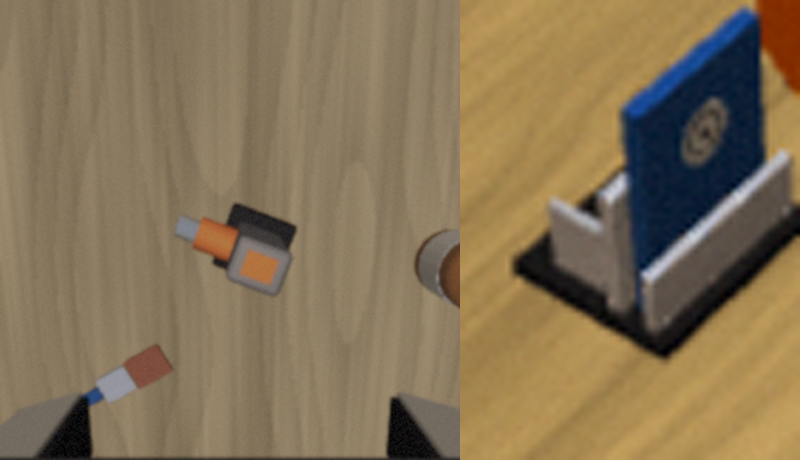

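Right: the panel is seated with its mark outward. Left: the meter's top spans about (228,233)–(293,296) and its nose is near (187,227), pointing to -x and slightly +y.

```bash
python3 - <<'E'
from h import *
np.set_printoptions(precision=1,suppress=True)
c=np.load("wr5.npy",allow_pickle=True).item()
k=280/460
def P(u,v,z): return onz(c,u*k+140,v*k,z)
top=np.array([P(*p,125) for p in [(240,233),(293,251),(279,296),(227,276)]]); print(top, top.mean(0))
print("edges",np.degrees([np.arctan2(*(top[0]-top[1])[[1,0]]),np.arctan2(*(top[3]-top[2])[[1,0]])]),np.linalg.norm(top[0]-top[1]),np.linalg.norm(top[1]-top[2]))
tip=P(176,226,65); print("tip",tip, "tip-axis", tip-top.mean(0))
print("foot",np.array([P(*p,12) for p in [(235,204),(296,227),(213,262)]]))
hsv=cv2.cvtColor(c["img"],cv2.COLOR_RGB2HSV)
m=((hsv[...,0]<18)&(hsv[...,1]>170)&(hsv[...,2]>150)).astype(np.uint8); m[:, :255]=0;m[:,325:]=0;m[:125]=0;m[190:]=0
n,l,st,ce=cv2.connectedComponentsWithStats(m)
for i in range(1,n):
    if st[i,4]>40:
        r=cv2.minAreaRect(np.argwhere(l==i)[:,::-1].astype(np.float32)); print(st[i],ce[i],r,onz(c,*ce[i],125 if ce[i][0]>290 else 75))
E
```

```text
[[ 515.5 -306.2  125. ]
 [ 547.9 -317.1  125. ]
 [ 539.9 -345.1  125. ]
 [ 507.4 -332.6  125. ]] [ 527.7 -325.2  125. ]
edges [161.5 158.8] 34.2449912166667 29.200497840767316
tip [ 470.1 -307.    65. ] tip-axis [-57.6  18.3 -60. ]
foot [[ 511.7 -294.    12. ]
 [ 560.8 -312.    12. ]
 [ 493.7 -340.3   12. ]]
[263 133  21  15  95] [273.5 139.3] ((273.0000305175781, 139.50001525878906), (21.913463592529297, 6.260990142822266), 26.56505012512207) [ 501.2 -308.    75. ]
[259 144  21  13  91] [268.1 150.3] ((268.8000183105469, 150.40000915527344), (20.57182502746582, 5.366562843322754), 26.56505012512207) [ 494.9 -320.5   75. ]
```

```bash
python3 -m handwheel '[[[3,5,-15],[0,0,0.176]],[[3,5,-20],[0,0,0.176]],[[3,5,-20],[0,0,0.176]],[[3,5,-15],[0,0,0.176]],[[1,3,-15],[0,0,0.176]],[[0,0,-15],[0,0,0.176]],[[0,0,0],[0,0,0.174]],[[0,0,-40],[0,0,0]],[[0,0,-45],[0,0,0]],[[0,0,-30],[0,0,0]],[[0,0,-13],[0,0,0]],[[0,0,0],[0,0,0]]]'
python3 -m handwheel '[[[0,0,0],[0,0,0]]]'
```

```text
time: 13.7
tool_pos: [527.7, -326.4, 103.2]
tcp_rot: [3.141, -0.0, 2.8]
contact_force: [-0.0, -0.2, -1.1]
grip_width: 91.6
time: 13.82
tool_pos: [528.3, -327.2, 104.9]
tcp_rot: [-3.141, 0.003, 2.8]
contact_force: [1.0, -0.2, 1.2]
grip_width: 91.7
```

```bash
python3 -m handwheel '[[[0,1,0],[0,0,0]],[[0,0,0],[0,0,0]],[[0,0,0],[0,0,0]],[[0,0,0],[0,0,0]],[[0,0,0],[0,0,0]]]' 1
python3 -m handwheel '[[[0,0,10],[0,0,0]],[[0,0,25],[0,0,0]],[[0,0,25],[0,0,0]],[[0,0,10],[0,0,0]],[[0,0,0],[0,0,0]],[[0,0,0],[0,0,0]]]'
python3 -m handwheel '[[[10,10,10],[0,0,0.06]],[[15,35,10],[0,0,0.07]],[[15,45,10],[0,0,0.07]],[[15,45,10],[0,0,0.07]],[[15,45,0],[0,0,0.07]],[[15,45,0],[0,0,0]],[[7,45,0],[0,0,0]],[[0,25,0],[0,0,0]],[[0,0,0],[0,0,0]],[[0,0,0],[0,0,0]]]'
python3 - <<'E'
from h import *
np.set_printoptions(precision=3,suppress=True)
o=get_obs(); print(o["tool_pos"],o["tcp_rot"],o["grip_width"],o["joint_positions"])
c=capture("wrist"); np.save("wr6.npy",c,allow_pickle=True); save(c,"wr6",None,1.4)
for t in ["nose_tip","spot"]:
    for r in spot_in(t,"wrist")[:2]:
        P=w(c,r["xyz"]); print(t,r["score"],P,px(c,P))
s=capture("scene"); np.save("sc6.npy",s,allow_pickle=True)
for t in ["nose_tip","spot"]:
    for r in spot_in(t,"scene")[:3]:
        P=w(s,r["xyz"]); print(t,r["score"],P,px(s,P))
E
```

```text
time: 14.45
tool_pos: [527.5, -325.8, 103.2]
tcp_rot: [3.141, -0.0, 2.8]
contact_force: [0.3, 0.1, 0.4]
grip_width: 46.6
time: 15.2
tool_pos: [527.0, -325.4, 172.0]
tcp_rot: [3.141, -0.002, 2.8]
contact_force: [-1.0, 0.2, -3.2]
grip_width: 29.6
time: 16.45
tool_pos: [619.7, -30.8, 213.3]
tcp_rot: [-3.141, 0.0, 3.141]
contact_force: [0.6, -0.6, -2.5]
grip_width: 29.8
[619.69  -30.804 213.307] [-3.141  0.     3.141] 29.804266497268376 [-0.173  0.545  1.297 -0.     1.3   -1.743]
nose_tip 0.9 [565.315 -27.736 157.303] [289.545 144.062]
nose_tip 0.46 [515.196 -34.761 150.782] [276.718  48.758]
spot 0.95 [515.209 -30.06  151.097] [285.447  48.688]
spot 0.66 [492.728 105.607  92.296] [483.104  27.637]
spot 0.92 [519.657 -45.085 101.046] [260.116 206.241]
spot 0.85 [616.389 141.539  76.56 ] [321.502 192.046]
spot 0.42 [627.318 -44.145 147.388] [289.96  209.013]
```

View pics/wr6.png

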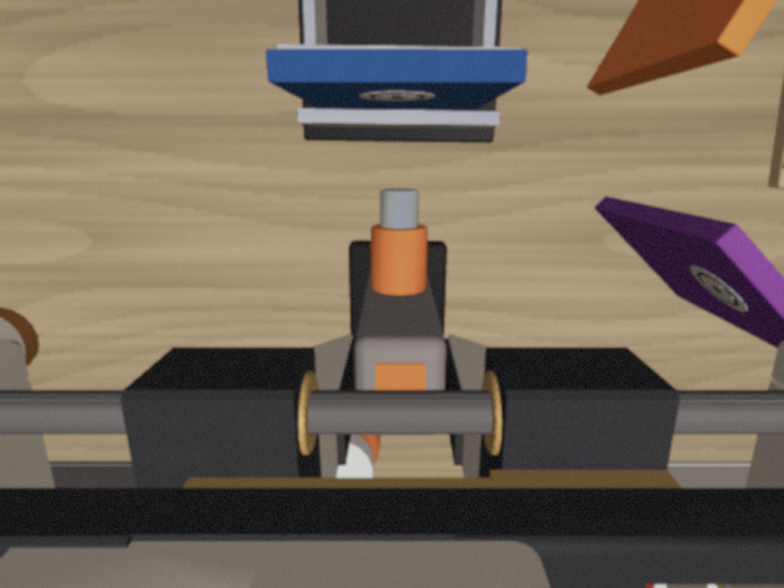

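The wrist view shows the nose end at scaled (399,190), with the blue panel's mark at (397,96) ahead of it, both on the same column. The fingers were still closing when the lift began (opening 46.6), so the grip may be high on the body. I'll measure it before going on.

```bash
python3 - <<'E'
from h import *
np.set_printoptions(precision=3,suppress=True)
c=np.load("wr6.npy",allow_pickle=True).item(); print(c["cam_to_world"][:3,3])
s=np.load("sc6.npy",allow_pickle=True).item()
save(s,"sc6",(225,150,365,255),5.6)
# predicted foot / top pixels in scene for grip heights
for h in (103,113,123,133):
    z=213.3-h
    print(h,"top",px(s,[620,-31,z+125]),"foot(bottom +x,-y corner)",px(s,[648,-58,z]),"wrist nose top-end",px(c,[560,-31,z+73])*1.4,"noseedges",px(c,[564,-39,z+65])[0]*1.4,px(c,[564,-23,z+65])[0]*1.4)
E
```

```text
[545.979 -30.069 349.001]
103 top [290.765 180.564] foot(bottom +x,-y corner) [293.023 224.55 ] wrist nose top-end [396.835 193.781] noseedges 374.9251715085974 419.0115774038028
113 top [290.745 183.529] foot(bottom +x,-y corner) [292.989 227.094] wrist nose top-end [396.987 191.425] noseedges 376.22992787831856 417.9814024773267
123 top [290.725 186.456] foot(bottom +x,-y corner) [292.957 229.607] wrist nose top-end [397.122 189.318] noseedges 377.40343051230025 417.0548616700702
133 top [290.705 189.346] foot(bottom +x,-y corner) [292.924 232.09 ] wrist nose top-end [397.244 187.423] noseedges 378.46453640908817 416.2170657349716
```

View pics/sc6.png

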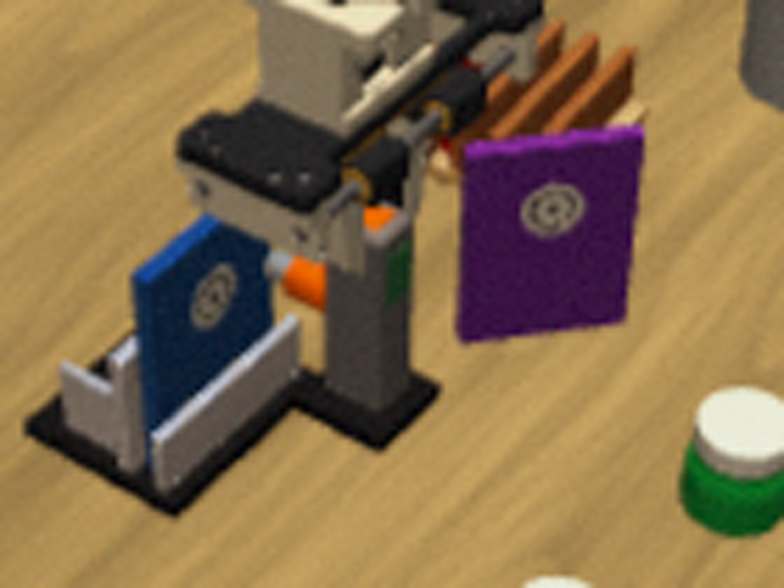

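The scene crop puts the foot's near bottom corner at (378,450), i.e. image (292.5,230.4). So the grip is about 126 mm up, which is too close to the top. I'll set the meter down on the free table here and regrip it at 100 mm.

```bash
python3 -m handwheel '[[[0,0,-15],[0,0,0]],[[0,0,-25],[0,0,0]],[[0,0,-25],[0,0,0]],[[0,0,-10],[0,0,0]],[[0,0,-3],[0,0,0]],[[0,0,0],[0,0,0]],[[0,0,0],[0,0,0]]]'
python3 -m handwheel '[[[0,0,-2],[0,0,0]],[[0,0,-1],[0,0,0]],[[0,0,-1],[0,0,0]],[[0,0,0],[0,0,0]],[[0,0,0],[0,0,0]]]'
```

```text
time: 17.62
tool_pos: [620.0, -30.9, 136.2]
tcp_rot: [-3.141, 0.002, 3.14]
contact_force: [-1.0, -0.3, -2.9]
grip_width: 29.7
time: 18.25
tool_pos: [619.6, -30.8, 131.2]
tcp_rot: [3.141, 0.0, 3.14]
contact_force: [0.2, 0.9, -3.2]
grip_width: 29.8
```

```bash
python3 -m handwheel '[[[0,0,-2],[0,0,0]],[[0,0,-1],[0,0,0]],[[0,0,0],[0,0,0]],[[0,0,0],[0,0,0]]]'
python3 -m handwheel '[[[0,0,-1],[0,0,0]],[[0,0,-1],[0,0,0]],[[0,0,0],[0,0,0]],[[0,0,0],[0,0,0]]]'
```

```text
time: 18.75
tool_pos: [619.6, -30.8, 128.2]
tcp_rot: [3.141, 0.0, 3.14]
contact_force: [-0.5, -0.2, -3.2]
grip_width: 29.4
time: 19.25
tool_pos: [620.1, -30.9, 127.4]
tcp_rot: [-3.141, 0.002, 3.14]
contact_force: [-0.4, 0.3, 6.2]
grip_width: 29.5
```

```bash
python3 -m handwheel '[[[0,0,0],[0,0,0]],[[0,0,0],[0,0,0]],[[0,0,0],[0,0,0]],[[0,0,0],[0,0,0]],[[0,0,-8],[0,0,0]],[[0,0,-12],[0,0,0]],[[0,0,-4],[0,0,0]],[[0,0,0],[0,0,0]],[[0,0,0],[0,0,0]]]' 0.3
python3 -m handwheel '[[[0,0,0],[0,0,0]],[[0,0,0],[0,0,0]],[[0,0,0],[0,0,0]],[[0,0,0],[0,0,0]],[[0,0,0],[0,0,0]],[[0,0,0],[0,0,0]],[[0,0,0],[0,0,0]],[[0,0,0],[0,0,0]],[[0,0,0],[0,0,0]],[[0,0,0],[0,0,0]]]' 1
```

```text
time: 20.38
tool_pos: [619.7, -30.8, 102.4]
tcp_rot: [-3.142, 0.0, 3.14]
contact_force: [-0.3, 0.1, -0.2]
grip_width: 64.4
time: 21.62
tool_pos: [619.5, -30.9, 102.2]
tcp_rot: [-3.142, 0.0, 3.14]
contact_force: [0.7, -1.2, 0.1]
grip_width: 29.7
```

```bash
python3 -m handwheel '[[[0,0,5],[0,0,0]],[[0,0,15],[0,0,0]],[[0,0,15],[0,0,0]],[[0,0,7],[0,0,0]],[[0,0,0],[0,0,0]],[[0,0,0],[0,0,0]]]'
python3 - <<'E'
from h import *
np.set_printoptions(precision=3,suppress=True)
o=get_obs(); print(o["tool_pos"],o["tcp_rot"],o["grip_width"])
c=capture("wrist"); np.save("wr7.npy",c,allow_pickle=True); save(c,"wr7",(180,0,400,270),2.2)
print(c["cam_to_world"])
s=capture("scene"); np.save("sc7.npy",s,allow_pickle=True)
for cam,n in ((c,"wrist"),(s,"scene")):
  for t in ["nose_tip","spot"]:
    for r in spot_in(t,n)[:2]:
        P=w(cam,r["xyz"]); print(n,t,r["score"],P,px(cam,P))
E
```

```text
time: 22.38
tool_pos: [619.2, -30.8, 143.9]
tcp_rot: [3.141, -0.001, 3.14]
contact_force: [-0.2, -0.3, -3.6]
grip_width: 30.1
[619.227 -30.768 143.885] [ 3.141 -0.001  3.14 ] 30.084632935061673
[[  0.001  -0.962  -0.272 545.612]
 [  1.      0.001   0.    -29.977]
 [  0.     -0.272   0.962 279.608]
 [  0.      0.      0.      1.   ]]
wrist nose_tip 0.63 [569.669 -29.381 114.007] [286.486 159.515]
wrist spot 0.91 [594.447 122.601  50.841] [506.626 181.87 ]
wrist spot 0.76 [516.38  -34.229 148.098] [272.986  21.79 ]
scene nose_tip 0.72 [481.602 286.819 111.798] [311.833 147.458]
scene nose_tip 0.28 [516.775 -55.786 107.467] [256.947 206.206]
scene spot 0.75 [621.345 149.74   67.284] [324.043 193.527]
scene spot 0.63 [515.395 -59.315 106.505] [255.834 206.919]
```

View pics/wr7.png

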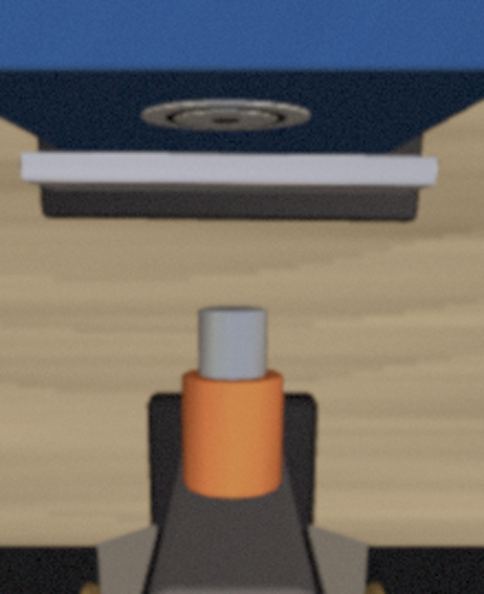

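The mark's dot is at crop (228,120), the nose end at (232,309) and the barrel base at (232,495), so the meter is square to the panel and nearly in line. Next: the remaining offset.

```bash
python3 - <<'E'
from h import *
np.set_printoptions(precision=1,suppress=True)
c=np.load("wr7.npy",allow_pickle=True).item()
f=lambda u,v,z: onz(c,u/2.2+180,v/2.2,z)
print("dot",f(228,120,107),"disc L/R",f(141,115,107),f(311,115,107))
print("panel top edge front",f(228,70,152))
print("nose end L/R",f(199,312,107),f(267,312,107),"top",f(232,308,115))
print("barrel end L/R",f(182,380,107),f(283,380,107),"base",f(183,490,107),f(284,490,107))
M=np.array(c["cam_to_world"])
d=M[:3,:3]@np.array([(228/2.2+180-c["cx"])/c["fx"],-(120/2.2-c["cy"])/c["fy"],-1]); t=(520.2-M[0,3])/d[0]; print("dot on face x=520.2",M[:3,3]+t*d)
E
```

```text
dot [521.2 -30.7 107. ] disc L/R [520.2 -49.3 107. ] [520.2 -13.  107. ]
panel top edge front [520.3 -30.5 152. ]
nose end L/R [561.8 -37.4 107. ] [561.8 -21.9 107. ] top [560.1 -29.9 115. ]
barrel end L/R [577.5 -41.6 107. ] [577.5 -17.9 107. ] base [604.7 -41.9 107. ] [604.8 -17.2 107. ]
dot on face x=520.2 [520.2 -30.7 100.2]
```

```bash
python3 -m handwheel '[[[-8,-1,0],[0,0,0]],[[-12,0,0],[0,0,0]],[[-10,0,0],[0,0,0]],[[-4,0,0],[0,0,0]],[[-2,0,0],[0,0,0]],[[0,0,0],[0,0,0]],[[0,0,0],[0,0,0]]]'
python3 -m handwheel '[[[-2,0,0],[0,0,0]],[[-1,0,0],[0,0,0]],[[0,0,0],[0,0,0]],[[0,0,0],[0,0,0]]]'
python3 - <<'E'
from h import *
c=capture("wrist"); np.save("wr8.npy",c,allow_pickle=True); save(c,"wr8",(200,0,370,170),3.4)
f=[]
for i in range(4):
    o=get_obs(); f.append(list(o["contact_force"])+list(o["tool_pos"])); capture("wrist")
print(np.round(np.mean(f,0),2), np.round([x[0] for x in f],1))
E
```

```text
time: 23.55
tool_pos: [583.8, -31.8, 144.2]
tcp_rot: [3.142, 0.0, 3.14]
contact_force: [0.4, 0.2, -2.2]
grip_width: 29.4
time: 24.05
tool_pos: [580.6, -31.8, 144.3]
tcp_rot: [3.142, 0.0, 3.14]
contact_force: [-0.4, -0.1, -2.1]
grip_width: 29.5
[ 8.0000e-02 -5.0000e-02 -3.1000e+00  5.8059e+02 -3.1810e+01  1.4425e+02] [ 0.3 -0.5  0.2  0.3]
```

View pics/wr8.png

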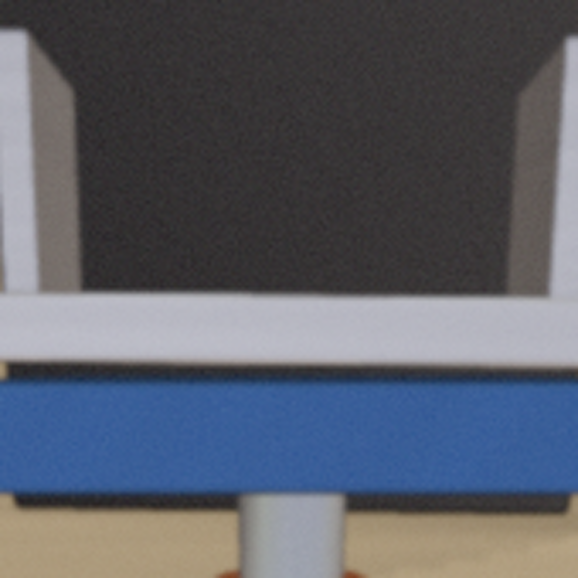

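The nose meets the panel face at column 292, and the force is about 0, so it is at the point of contact. Now I'll press in small steps.

```bash
python3 -m handwheel '[[[-1,0,0],[0,0,0]],[[-1,0,0],[0,0,0]],[[-1,0,0],[0,0,0]],[[0,0,0],[0,0,0]],[[0,0,0],[0,0,0]]]'
cat > f.py <<'E'
from h import *
f=[]
for i in range(10):
    o=get_obs(); f.append(list(o["contact_force"])+list(o["tool_pos"])); c=capture("wrist")
np.save("wr9.npy",c,allow_pickle=True)
print(np.round(np.mean(f,0),2), np.round([x[0] for x in f],1), o["grip_width"],o["tcp_rot"])
hsv=cv2.cvtColor(c["img"],cv2.COLOR_RGB2HSV)
m=(hsv[...,0]>100)&(hsv[...,0]<125)&(hsv[...,1]>120)
y=np.nonzero(m[:,285])[0]; print("panel top rows",y.min(),y.max(), onz(c,285,y.max()+.5,152), onz(c,285,y.min()-.5,152))
b=(hsv[:,285,0]<18)&(hsv[:,285,1]>130); yy=np.nonzero(b)[0]; yy=yy[yy>y.max()]; print("barrel first row",yy[:3], onz(c,285,yy[0]-.5,119-12+12))
E
python3 f.py
```

```text
time: 24.92
tool_pos: [577.6, -31.8, 144.3]
tcp_rot: [3.141, 0.0, 3.14]
contact_force: [0.7, 0.9, -3.2]
grip_width: 29.7
[ 2.8000e-01  1.4000e-01 -3.2800e+00  5.7757e+02 -3.1810e+01  1.4425e+02] [ 0.7  0.4  0.7  0.2 -0.3 -0.3  0.4  0.4  0.5  0.3] 30.000935565772348 [3.14153774e+00 2.29208247e-05 3.13984388e+00]
panel top rows 115 146 [517.63520171 -31.13174164 152.        ] [506.04451361 -31.11720353 152.        ]
barrel first row [174 175 176] [534.0920028  -31.17807164 119.        ]
```

Contact is made: at about 0.3–0.7 N the panel moves back through its slot play (its top edge shifted about 2 mm). It should come to rest against the backrest, so I'll keep pressing.

```bash
python3 -m handwheel '[[[-1,0,0],[0,0,0]],[[-1,0,0],[0,0,0]],[[-1,0,0],[0,0,0]],[[0,0,0],[0,0,0]],[[0,0,0],[0,0,0]]]'
python3 f.py
```

```text
time: 26.05
tool_pos: [574.7, -31.9, 144.3]
tcp_rot: [-3.142, 0.0, 3.14]
contact_force: [2.2, -0.2, -2.8]
grip_width: 30.0
[  1.1   -0.83  -2.71 574.64 -31.87 144.31] [2.2 0.6 1.1 0.4 1.2 1.4 0.9 1.2 0.5 1.4] 30.08036310857154 [3.14156735e+00 1.60655270e-04 3.13981291e+00]
panel top rows 120 149 [515.79721827 -31.18256408 152.        ] [504.85833698 -31.16905545 152.        ]
barrel first row [174 175 176] [531.14473129 -31.23044187 119.        ]
```

```bash
python3 -m handwheel '[[[-1,0,0],[0,0,0]],[[-1,0,0],[0,0,0]],[[-1,0,0],[0,0,0]],[[0,0,0],[0,0,0]],[[0,0,0],[0,0,0]]]'
python3 f.py
```

```text
time: 27.18
tool_pos: [571.7, -31.8, 144.3]
tcp_rot: [3.142, 0.0, 3.14]
contact_force: [1.8, -1.7, -2.9]
grip_width: 29.8
[  2.46  -1.18  -2.06 571.63 -31.84 144.29] [1.8 2.2 1.7 2.3 2.  3.2 2.7 3.6 2.4 2.7] 29.747974057482722 [3.14154124e+00 6.22721139e-05 3.13977370e+00]
panel top rows 126 157 [515.79665705 -31.16218038 152.        ] [503.99839564 -31.14747721 152.        ]
barrel first row [174 175 176] [528.13680794 -31.20501713 119.        ]
```

```bash
python3 -m handwheel '[[[-0.8,0,0],[0,0,0]],[[0,0,0],[0,0,0]],[[0,0,0],[0,0,0]],[[0,0,0],[0,0,0]]]'
python3 f.py
python3 - <<'E'
from h import *
np.set_printoptions(precision=1,suppress=True)
s=capture("scene"); save(s,"sc9",(225,165,335,250),7)
T=get_obs()["tool_pos"]
for n,p in [("spot pred",[516.5,-30.8,107]),("foot corner pred",[T[0]+28,T[1]-27+1,42]),("top corner",[T[0]+18,T[1]-14,167]),("panel top +y front",[515.8,19.5,152]),("panel top -y front",[515.8,-80.5,152])]:
    print(n,(px(s,p)-[225,165])*7)
E
```

```text
time: 28.18
tool_pos: [570.8, -31.9, 144.3]
tcp_rot: [3.142, 0.0, 3.14]
contact_force: [2.6, -1.1, -2.0]
grip_width: 29.7
[  2.94  -1.07  -1.61 570.77 -31.83 144.27] [2.6 3.  2.8 2.4 3.2 3.  2.5 3.6 2.8 3.4] 29.99077340567996 [3.14155191e+00 5.85173967e-05 3.13987644e+00]
panel top rows 127 159 [515.72988269 -31.15324916 152.        ] [503.53507582 -31.13799549 152.        ]
barrel first row [174 175 176] [527.30984869 -31.19446991 119.        ]
spot pred [260.6 257. ]
foot corner pred [379.7 483.5]
top corner [373.2 234.9]
panel top +y front [329.1 112.9]
panel top -y front [177.  238.7]
```

View pics/sc9.png

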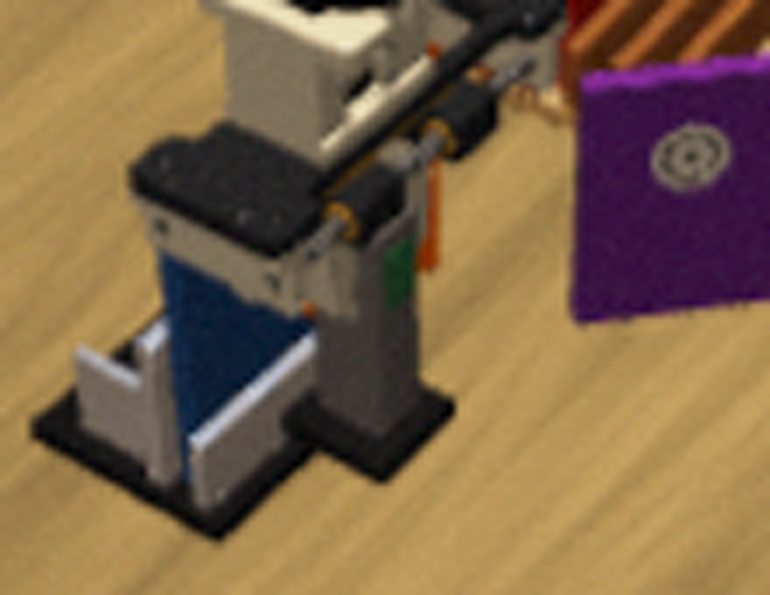

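The foot's near corner is at (382,483), against a predicted (380,483), so the meter's height and level are right. The force of about 2.9 N matches a nose about half way in.

```bash
python3 -c "
from plant import bot
print(bot.close_job())"
```

```text
the job is handed in; nothing more can be done
None
```

The blue panel is standing in the test stand's slot with its mark outward and released, and the gripper is holding the colour meter with its nose pressed on the spot. I handed the job in at about 29 s of robot time; it gives no verdict.

**Last checks**
- **Press:** the push averaged 2.9 N and held steady, which puts the nose about 5 mm in, half way.
- **Aim:** the tool was level and square to within 0.01 rad. By measurement just before contact, the nose was within about 1 mm of the spot sideways. Its height, 107 mm, comes from the given dimensions, because the camera could not see the spot during contact. The meter's foot was within about 1 mm of where it should be in the last scene picture.
- **Panel:** it is centred to about 1 mm along the slot.

**What did not go to plan**
- **First grip:** I lifted the meter before the fingers had fully closed, so they held it about 126 mm up. I set it down in front of the stand and regripped it about 100 mm up.
- **Panel lean:** pressing moved the panel's top edge back about 3.5 to 4.5 mm, by my estimate a 0.04 rad lean. It stopped there, apparently against the backrest. That is inside the lean limit, but I did not measure where its bottom edge sits across the slot under load.
- **Disagreements:** in the last close wrist picture the network put the spot 4 to 5 mm off sideways and high, and its scene readings were further off. I used my own pixel measurements for the aim instead.

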